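Load the analyser carrier in run order

ROBOT

A 7-joint arm with a two-finger parallel gripper is mounted at the origin on the work surface; the furniture and walls round the work are solid. World frame = base frame: x ahead of the robot, y to its left, z up, the work surface at z = 0. Lengths are in m, angles in rad, forces in N, time in s.
With the tool pointing down it reaches from about 0.425 to 0.8 m from the base axis. Payload 8.3 kg.
Tool frame: the origin (TCP) lies between the finger pads; the fingertips stand 11 mm ahead of it and the grasp point (between the pads) lies 8 mm behind it; z points along the fingers, y is the line along which they close (so a half turn about z gives the same grasp; the last joint's range is limited). The gripper opens to 85 mm and grips with 20 to 120 N. Pads are 22 mm wide; open, the fingers measure 114 mm over their backs; the gripper's body (76 mm by 85 mm) begins 54 mm behind the grasp point. The pads swing forward as they close: fully open they stand 13 mm farther back than shut.
Start: joints at [1.282, 0.383, 0.016, 1.37, -0.006, 1.388, -0.046], TCP at [0.14, -0.609, 0.242] pointing down, gripper open.
Joint ranges: [-2.95, 2.95], [-0.25, 2.06], [-1.52, 1.56], [0.18, 2.33], [-1.44, 4.58], [0.02, 2.06], [-3.01, 3.01]. Speed limits (rad/s): [2.39, 2.39, 3.01, 3.01, 3.14, 3.14, 3.14].

INTERFACE

Orientations are given as a unit quaternion [x, y, z, w].
In Python, from plant import bot, vision gives the robot as it stands. The module is installed in compiled form; this text tells all that it offers.
- The arm moves only by the shell command python3 -m pendant 'ROWS'. ROWS is a JSON object of lists of equal length, an entry for each row: "delta_pos": the shift along the tool's x, y, z in mm, a list of three; "rot": the turn, a rotation vector about the tool's x, y, z in degrees, a list of three; "hand": the opening, from 0 (shut) to 1 (fully open). In form: {"delta_pos": [[tx, ty, tz], ...], "rot": [[wx, wy, wz], ...], "hand": [hand, ...]}. A call has exactly 8 rows; each row shifts and turns the commanded pose from where the row before left it, along the tool's axes as they then stand; what a row does not reach is not made up. A row lasts 1/10 s, in which the tool goes at most 50 mm and 8.59 degrees, less where a joint would pass 70% of its speed; a pose out of reach is approached as far as the arm can. A call with a gripper value outside its range is refused whole. The fingers move at their own pace and stop on an object; the grip force is fixed at half the most. Time passes only in rows, so rows that do not move let the fingers close, or fill a call up. It gives the time, the measured TCP pose, the force, the opening and the grip force at its end, in the units of the state.
- bot.state(): the state, without advancing time (a new reading comes with each control period).
- vision.snapshot(name): name is "scene" or "side" or "wrist"; returns the picture (480x640x3 uint8, red, green, blue); there is no depth.
- vision.get_calibration(name): a dict with "K" (3x3 intrinsics, pixels), "R" (3x3) and "t" (3): a world point X has camera coordinates R X + t; the wrist camera has in their place "T_tool_cam" (4x4, takes a point from camera to tool coordinates, whose origin is the TCP and whose axes are the flange's). Camera axes: x right, y down, z forward; pixel columns grow to the right and rows downward; lengths in m; the calibration is good to about 2 mm. A picture is of the moment at which its call begins: read the wrist's pose just before it. get_calibration takes no time and is no camera call.
- bot.hand_in(): hands the job in; it is judged then, once.
Trained networks look in the newest picture that a camera, given by its name, has taken for a name from the list of things; names that differ only in an ending like _2 or _b are one class to them, and where a whole thing is asked for, a point or a joint stands for the part that bears it (a point fixed in the world has none). Each returns a list of dicts, best first, with "p" (0 to 1); they miss things now and then, are a little off and sometimes report something else, mostly with a low value. They report only what shows in the picture. A call takes as long as a camera call. They do not tell look-alikes from the thing itself.
- vision.spot_in(camera, thing): "bbox" ([left, top, right, bottom] in pixels, round what is visible of it).
- vision.pinpoint(camera, thing): "xy" ([column, row] in pixels: a listed point, or the origin of a listed thing).
The state is a dict: "t": time; "joint_positions": joint angles; "joint_velocities": joint speeds; "tau": joint torques, N m; "tcp_pos": TCP position; "eef_rot": TCP orientation; "force": force on the tool from outside, world axes, zero at the start; "wrist_torque": the same for the moment, N m; "finger_gap": opening from 0.0 (shut) to 1.0 (fully open); "finger_force": force on a finger pad.
Only numpy, scipy, OpenCV 4.12 (cv2) and the standard library are available. Lean on these libraries where they do the work, as an engineer would, in place of code of your own. Each camera call takes 0.05 s, during which the arm holds its last target. There are 200 camera calls.

TASK

Move the four capped sample tubes from the wire rack into the empty grey analyser carrier in run order. The tubes are not labelled, so only their place tells them apart: the tube next to the rack's tag plate is first in the run and belongs in the pocket at the carrier's nose, farthest from the black grip, since that end enters the analyser first; the others follow in the same sequence, so that the tube from the rack's plain end comes to stand next to the grip. Keep the tubes upright, lower each one to stand on the floor of its pocket before letting go, and leave the petri dish, the tape and the timer where they lie.

Things in the scene. Friction and masses are not known exactly. Their poses are not given: they have to be found in the camera images.
- bench_rack: Fixed stainless wire rack holding the tubes in one row. Origin under the row's middle on the worktop, z up. 56 mm wide (x), 200 long (y), wires up to z 56. Square places 44 mm wide at x 0, y +72, +24, -24, -72; floor at z 8; tubes up to 5 mm off centre. +y end: aluminium tag plate with lip and white strip, 60 high, out to y 121. -y end: plain. Stands left or right, turned any way.
- carrier: Fixed, empty analyser carrier: grey trough on an aluminium runner. Origin under the pocket row's middle on the worktop, z up. 56 mm wide (x), row 203 long (y). Square pockets 45 mm wide inside at x 0, y -72, -24, +24, +72; floor at z 8, wall tops at z 55. -y end: low tapered grey nose, to y -112. +y end: black loop grip 52 high, to y 138. Stands left or right, turned either way.
- tube_1: Capped 50 ml tube, blue cap, clear body, 114 mm tall, upright on its skirt. The four look alike; this is the first: it starts in the place next to the rack's tag plate (rack y = +72 mm). Grips as a 28.4 mm cylinder at any height (cap looks 34 wide); 45 to 75 g. Its upper half stands clear of rack and carrier; neighbours 48 mm away along the row. Origin: centre of its underside, z up the tube.
- tube_2: Capped 50 ml tube, blue cap, clear body, 114 mm tall, upright on its skirt. The four look alike; this is the second: it starts at rack y = +24 mm. Grips as a 28.4 mm cylinder at any height (cap looks 34 wide); 45 to 75 g. Its upper half stands clear of rack and carrier; neighbours 48 mm away along the row. Origin: centre of its underside, z up the tube.
- tube_3: Capped 50 ml tube, blue cap, clear body, 114 mm tall, upright on its skirt. The four look alike; this is the third: it starts at rack y = -24 mm. Grips as a 28.4 mm cylinder at any height (cap looks 34 wide); 45 to 75 g. Its upper half stands clear of rack and carrier; neighbours 48 mm away along the row. Origin: centre of its underside, z up the tube.
- tube_4: Capped 50 ml tube, blue cap, clear body, 114 mm tall, upright on its skirt. The four look alike; this is the fourth and last: it starts at the rack's plain end (rack y = -72 mm). Grips as a 28.4 mm cylinder at any height (cap looks 34 wide); 45 to 75 g. Its upper half stands clear of rack and carrier; neighbours 48 mm away along the row. Origin: centre of its underside, z up the tube.
- dish_near: Bystander: closed petri dish, 89 mm across, 15 mm high, lying loose on the worktop between the robot and the racks. Origin: centre of its underside.
- tape_roll: Bystander: roll of green label tape lying flat and loose beyond the racks, 78 mm across, 19 mm high. Origin: centre of its underside.
- lab_timer: Bystander: small white lab timer, 58 x 66 x 17 mm, lying loose near the right edge of the worktop. Origin: centre of its underside.
Things that resemble listed ones, but are neither listed nor needed, are in the scene too. Leave any yellow look-alike of the tube_2 alone. What is shaped like the tube_3 but purple is not meant.

How it is judged:
By the outcome, as a careful person would: the job done as asked, in the order asked, and still so for the second after the job is handed in, with the robot touching nothing.
It also fails if it takes over 96 s, if anything falls off the work surface, if the arm or the gripper's body presses on something with over 40 N, if the wrist force passes 120 N, or if a joint passes its speed limit or range.

## Working session

There is one attempt and no reset: what is moved stays moved. The work goes in short steps, Python scripts to look and compute and a shell command to move; the robot and the scene stay as the last step left them, time stands still between calls to the robot, and variables do not carry over. Pictures are saved under pics/ and viewed, at most 14 in all, crops included, and the job is handed in when it is done.

```bash
mkdir -p pics; python3 - <<'E'
from plant import bot, vision
import cv2,numpy as np
s=bot.state();print({k:np.round(v,3).tolist() for k,v in s.items()})
for n in("scene","side"):
    im=vision.snapshot(n);cv2.imwrite(f"pics/{n}0.png",im[:,:,::-1])
    c=vision.get_calibration(n);print(n,np.round(c["K"],1).tolist(),np.round(-np.array(c["R"]).T@c["t"],3))
    for th in("bench_rack","carrier","tube_1"):
        print(th,[(np.round(d["xy"]).tolist(),round(d["p"],2)) for d in vision.pinpoint(n,th)])
print(np.round(vision.get_calibration("wrist")["T_tool_cam"],3).tolist())
E
```

```text
{'t': 0.0, 'joint_positions': [1.282, 0.384, 0.016, 1.371, -0.006, 1.388, -0.047], 'joint_velocities': [0.001, -0.001, -0.0, -0.001, 0.002, 0.0, 0.001], 'tau': [-0.001, -62.76, 0.844, -37.182, 0.016, 0.014, 0.0], 'tcp_pos': [0.14, -0.609, 0.241], 'eef_rot': [0.994, 0.113, -0.0, -0.001], 'force': [-0.014, 0.017, 0.197], 'wrist_torque': [-0.017, -0.0, -0.002], 'finger_force': 0.0, 'finger_gap': 0.997}
scene [[595.2, 0.0, 324.0], [0.0, 595.2, 244.7], [0.0, 0.0, 1.0]] [ 0.94  -0.738  0.78 ]
bench_rack [([295.0, 266.0], 0.81)]
carrier [([400.0, 191.0], 0.61)]
tube_1 [([284.0, 256.0], 0.9), ([301.0, 273.0], 0.85), ([245.0, 319.0], 0.78), ([304.0, 290.0], 0.72), ([365.0, 291.0], 0.67), ([284.0, 237.0], 0.66), ([345.0, 232.0], 0.57)]
side [[567.5, 0.0, 322.0], [0.0, 567.5, 235.1], [0.0, 0.0, 1.0]] [ 0.257 -1.009  0.505]
bench_rack [([318.0, 286.0], 0.67), ([381.0, 238.0], 0.35)]
carrier [([310.0, 218.0], 0.79)]
tube_1 [([336.0, 285.0], 0.9), ([357.0, 290.0], 0.87), ([309.0, 282.0], 0.86), ([345.0, 321.0], 0.86), ([285.0, 269.0], 0.56), ([385.0, 262.0], 0.55)]
[[-0.001, -0.95, -0.311, 0.08], [1.0, 0.0, -0.002, -0.0], [0.002, -0.311, 0.95, -0.131], [0.0, 0.0, 0.0, 1.0]]
```

View pics/scene0.png

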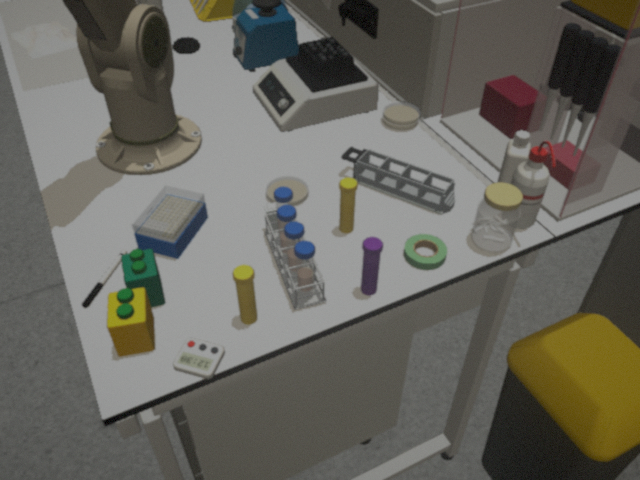

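View pics/side0.png

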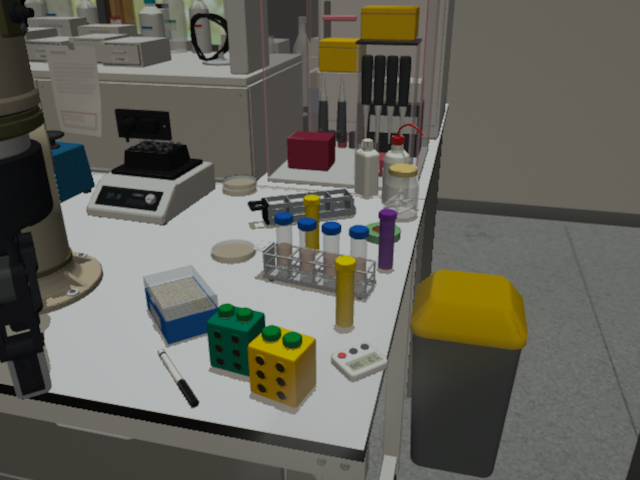

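The scene shows the rack (blue caps at (284,194), (287,212), (294,230), (305,249)) and the carrier (grip at (352,155), nose at (452,195)). The yellow and purple tubes nearby are decoys. Next I'll triangulate the caps and enlarge crops to find the tag plate.

```bash
cat > h.py <<'E'
import numpy as np, cv2
from plant import bot, vision
from scipy.spatial.transform import Rotation as R
def cam(n,s=None):
    c=vision.get_calibration(n);K=np.array(c["K"])
    if n!="wrist": return K,np.array(c["R"]),np.array(c["t"])
    T=np.eye(4);T[:3,:3]=R.from_quat(s["eef_rot"]).as_matrix();T[:3,3]=s["tcp_pos"]
    M=np.linalg.inv(T@np.array(c["T_tool_cam"]));return K,M[:3,:3],M[:3,3]
def P(c): return c[0]@np.c_[c[1],c[2]]
def tri(c1,p1,c2,p2):
    X=cv2.triangulatePoints(P(c1),P(c2),np.array(p1,float).reshape(2,1),np.array(p2,float).reshape(2,1));return (X[:3]/X[3]).ravel()
def onz(c,p,z):
    d=c[1].T@np.linalg.solve(c[0],[p[0],p[1],1.]);o=-c[1].T@c[2];return o+d*(z-o[2])/d[2]
def proj(c,X):
    x=c[0]@(c[1]@np.asarray(X,float)+c[2]);return x[:2]/x[2]
def blue(im):
    h=cv2.cvtColor(im,cv2.COLOR_RGB2HSV);m=cv2.inRange(h,(105,150,60),(125,255,255))
    n,_,st,ce=cv2.connectedComponentsWithStats(m);return [(ce[i].round(1).tolist(),st[i].tolist()) for i in range(1,n) if st[i,4]>40]
E
python3 - <<'E'
from h import *
A=cv2.imread("pics/scene0.png");B=cv2.imread("pics/side0.png")
cs,cd=cam("scene"),cam("side")
print(blue(A[:,:,::-1].copy()));print(blue(B[:,:,::-1].copy()))
for a,b in zip([(284,194),(287,212.5),(294,230),(305,249)],[(285,219),(307.5,225),(332,229.5),(359,234)]): print(tri(cs,a,cd,b).round(3))
print("carrier",tri(cs,(400,191),cd,(310,218)).round(3),onz(cs,(400,191),0),onz(cd,(310,218),0))
print("grip/nose z~.03",onz(cs,(350,155),.04),onz(cs,(452,195),.03))
o=np.vstack([cv2.resize(A[140:310,240:470],None,fx=3.4,fy=3.4,interpolation=3)]);cv2.imwrite("pics/c1.png",o[:600,:800])
cv2.imwrite("pics/c2.png",cv2.resize(B[170:310,230:410],None,fx=4.2,fy=4.2,interpolation=3)[:600])
E
```

```text
[([282.6, 192.3], [276, 189, 14, 8, 54]), ([286.6, 210.9], [279, 206, 15, 10, 89]), ([293.5, 227.9], [286, 223, 17, 11, 129]), ([304.1, 247.4], [296, 242, 17, 12, 142])]
[([283.4, 218.0], [275, 212, 18, 13, 201]), ([306.6, 223.9], [298, 218, 18, 13, 200]), ([330.9, 227.8], [322, 222, 19, 13, 206]), ([358.7, 231.8], [350, 226, 19, 13, 213]), ([182.9, 324.6], [146, 291, 72, 53, 1089])]
[ 0.447 -0.091  0.116]
[ 0.479 -0.128  0.115]
[ 0.514 -0.157  0.115]
[ 0.554 -0.183  0.113]
carrier [0.557 0.158 0.004] [0.55498836 0.16335467 0.        ] [0.56008934 0.16717558 0.        ]
grip/nose z~.03 [0.43015923 0.1662407  0.04      ] [0.66202159 0.17446656 0.03      ]
```

View pics/c1.png

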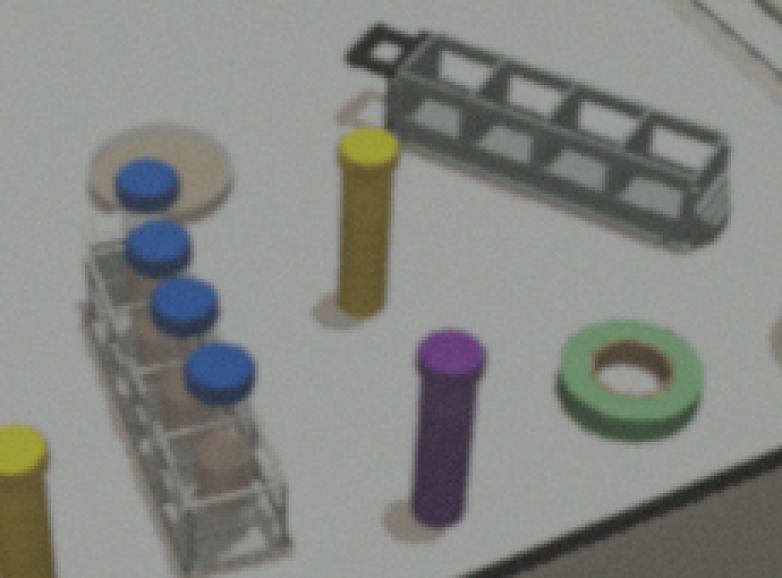

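View pics/c2.png

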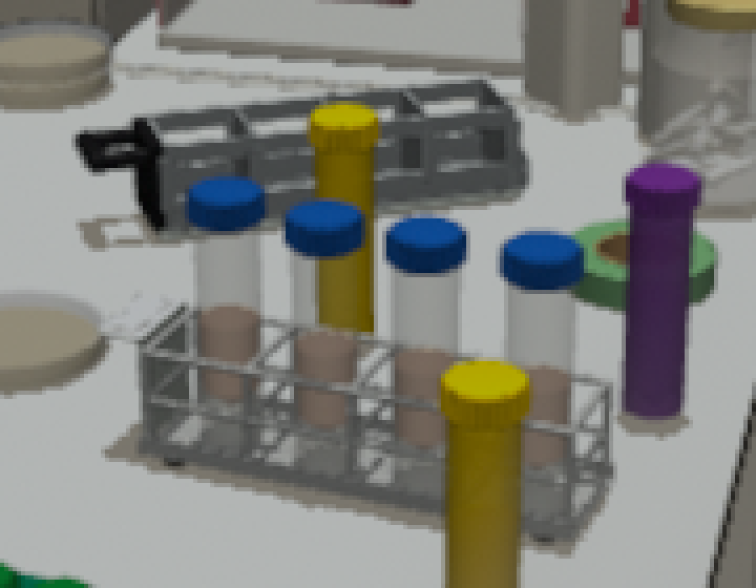

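The white tag-plate lip is at the left end in the side view (crop (150,310), original about (266,244)). That is the robot-side end, so tube 1 is the cap at (0.447,-0.091). The carrier's grip faces the robot and its nose points away. I'll go look with the wrist camera.

```bash
cat >> h.py <<'E'
def go(x,y,z,yaw,s=None):
    "print remaining tool-frame delta (mm) and turn about tool z (deg)"
    s=s or bot.state();r=R.from_quat(s["eef_rot"])
    tgt=R.from_euler("Z",yaw,degrees=True)*R.from_euler("x",180,degrees=True)
    print("d",(r.inv().apply(np.array([x,y,z])-s["tcp_pos"])*1000).round(1),"rot",(r.inv()*tgt).as_rotvec(degrees=True).round(1),"tcp",np.round(s["tcp_pos"],3),"gap",round(s["finger_gap"],2),"t",s["t"])
E
python3 -m pendant '{"delta_pos":[[0,0,0],[0,0,0],[0,0,0],[0,0,0],[0,0,0],[0,0,0],[0,0,0],[0,0,0]],"rot":[[0,0,6.7],[0,0,6.7],[0,0,6.7],[0,0,6.7],[0,0,6.7],[0,0,6.7],[0,0,6.7],[0,0,6.7]],"hand":[1,1,1,1,1,1,1,1]}'
python3 -c "
from h import *
go(.5,-.14,.26,-40.7)"
```

```text
t: 1.2
tcp_pos: [0.14, -0.6091, 0.2423]
eef_rot: [0.937, -0.35, 0.0, -0.0]
force: [-0.6, -0.1, 0.5]
finger_gap: 1.004
finger_force: 0.0
d [ -35.4 -590.2  -17.6] rot [-0.   0.  -0.2] tcp [ 0.14  -0.609  0.242] gap 1.0 t 1.2
```

```bash
python3 -m pendant '{"delta_pos":[[-3,-45,-2],[-3,-45,-2],[-3,-45,-2],[-3,-45,-2],[-3,-45,-2],[-3,-45,-2],[-3,-45,-2],[-3,-45,-2]],"rot":[[0,0,0],[0,0,0],[0,0,0],[0,0,0],[0,0,0],[0,0,0],[0,0,0],[0,0,0]],"hand":[1,1,1,1,1,1,1,1]}'
python3 -m pendant '{"delta_pos":[[-3,-45,-2],[-3,-45,0],[-3,-45,0],[-3,-45,0],[0,-40,0],[0,-10,0],[0,0,0],[0,0,0]],"rot":[[0,0,0],[0,0,0],[0,0,0],[0,0,0],[0,0,0],[0,0,0],[0,0,0],[0,0,0]],"hand":[1,1,1,1,1,1,1,1]}'
python3 - <<'E'
from h import *
go(.5,-.14,.26,-40.7)
s=bot.state();im=vision.snapshot("wrist");cv2.imwrite("pics/w1.png",im[:,:,::-1]);np.savez("w1",p=s["tcp_pos"],q=s["eef_rot"])
c=cam("wrist",s)
for b in blue(im): print(b,onz(c,b[0],.112).round(4))
E
```

```text
t: 2.0
tcp_pos: [0.3571, -0.3188, 0.2587]
eef_rot: [0.938, -0.347, 0.0, 0.0]
force: [0.7, 0.1, -0.0]
finger_gap: 0.998
finger_force: 0.0
t: 2.8
tcp_pos: [0.4964, -0.1395, 0.2602]
eef_rot: [0.937, -0.348, -0.0, 0.0]
force: [-0.1, -1.8, -0.5]
finger_gap: 0.998
finger_force: 0.0
d [ 3.  -1.9  0.2] rot [ 0.  0. -0.] tcp [ 0.496 -0.139  0.26 ] gap 1.0 t 2.8
([321.0, 132.6], [301, 112, 41, 43, 1333]) [ 0.553  -0.1849  0.112 ]
([326.8, 196.2], [308, 177, 39, 39, 1179]) [ 0.5119 -0.1557  0.112 ]
([328.7, 249.2], [310, 232, 38, 36, 1038]) [ 0.4755 -0.1267  0.112 ]
([483.5, 293.2], [462, 273, 43, 44, 125]) [ 0.3519 -0.2052  0.112 ]
([321.6, 301.6], [304, 286, 36, 32, 900]) [ 0.441  -0.0887  0.112 ]
```

View pics/w1.png

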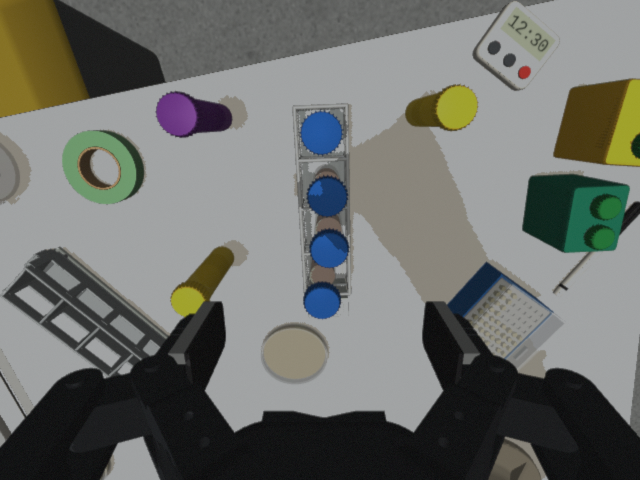

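In the wrist view the rack is vertical in the image, with its plain far end at (322,105). The caps run from (322,301), which is tube 1 on the tag side by the dish, to (321,133), which is tube 4. The carrier is at lower left, and a yellow decoy stands at (200,275). Next I'll fit the carrier and triangulate the caps.

```bash
python3 - <<'E'
from h import *
cs,cd=cam("scene"),cam("side");d=np.load("w1.npz");w=cam("wrist",{"tcp_pos":d["p"],"eef_rot":d["q"]})
pts=[onz(cs,(240+a/3.4,140+b/3.4),.055) for a,b in[(430,37),(392,72),(692,185),(727,140)]]
for p in pts: print(p.round(4))
m=np.mean(pts,0);v=(pts[3]+pts[2]-pts[0]-pts[1])/2;print("mean",m,"len",np.linalg.norm(v),"yaw",np.degrees(np.arctan2(v[1],v[0])))
for a,b in zip([(283.4,218),(306.6,223.9),(330.9,227.8),(358.7,231.8)],[(321.6,301.6),(328.7,249.2),(326.8,196.2),(321,132.6)]): print(tri(w,b,cd,a).round(4))
print("yellow",onz(cs,(348,184),.114),onz(w,(188,300),.114),"purple",onz(w,(178,114),.114))
print(np.round(bot.state()["joint_positions"],2))
go(.4425,-.0895,.18,-41)
E
```

```text
[0.4617 0.1795 0.055 ]
[0.4606 0.1354 0.055 ]
[0.6569 0.1367 0.055 ]
[0.6566 0.1857 0.055 ]
mean [0.55897396 0.15933644 0.055     ] len 0.19565175316660313 yaw 1.0904953910904933
[ 0.4442 -0.0911  0.1169]
[ 0.4775 -0.128   0.1164]
[ 0.5131 -0.1565  0.1163]
[ 0.5534 -0.1852  0.1159]
yellow [ 0.5239261  -0.00221772  0.114     ] [0.52197843 0.00101225 0.114     ] purple [ 0.63422072 -0.1115075   0.114     ]
[ 0.47  0.15 -0.29  1.63  0.05  1.37 -2.11]
d [-73.7  -3.1  80.3] rot [ 0.  -0.   0.2] tcp [ 0.496 -0.14   0.26 ] gap 1.0 t 2.85
```

```bash
python3 -m pendant '{"delta_pos":[[-37,-1.5,0],[-37,-1.5,0],[0,-1,30],[0,0,45],[0,0,45],[0,0,40],[0,0,24],[0,0,0]],"rot":[[0,0,0],[0,0,0],[0,0,0],[0,0,0],[0,0,0],[0,0,0],[0,0,0],[0,0,0]],"hand":[1,1,1,1,1,1,1,1]}'
python3 - <<'E'
from h import *
go(.4425,-.0905,.076,-41)
im=vision.snapshot("wrist");cv2.imwrite("pics/w2.png",im[:,:,::-1])
E
```

```text
t: 3.65
tcp_pos: [0.4403, -0.0882, 0.0734]
eef_rot: [0.937, -0.349, -0.003, 0.001]
force: [0.8, 0.2, 0.3]
finger_gap: 0.999
finger_force: 0.0
d [ 3.2  0.3 -2.6] rot [0.2 0.3 0.2] tcp [ 0.44  -0.088  0.073] gap 1.0 t 3.65
```

View pics/w2.png

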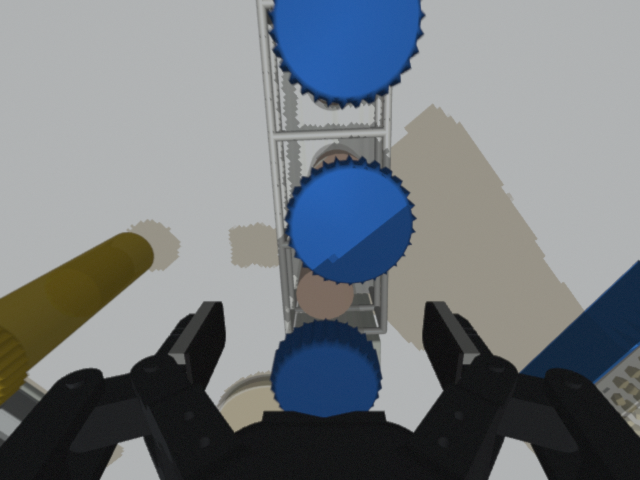

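The tube 1 cap at (327,370) is centred between the pads, whose midline is about column 324. I'll grip and lift.

```bash
python3 -m pendant '{"delta_pos":[[3,0,-2],[0,0,0],[0,0,0],[0,0,0],[0,0,0],[0,0,0],[0,0,0],[0,0,0]],"rot":[[0,0,0],[0,0,0],[0,0,0],[0,0,0],[0,0,0],[0,0,0],[0,0,0],[0,0,0]],"hand":[1,0,0,0,0,0,0,0]}'
python3 -m pendant '{"delta_pos":[[0,0,0],[0,0,-10],[0,0,-25],[0,0,-30],[0,0,-30],[0,0,-25],[0,0,-10],[0,0,0]],"rot":[[0,0,0],[0,0,0],[0,0,0],[0,0,0],[0,0,0],[0,0,0],[0,0,0],[0,0,0]],"hand":[0,0,0,0,0,0,0,0]}'
python3 - <<'E'
from h import *
go(.631,.160,.205,1)
im=vision.snapshot("wrist");cv2.imwrite("pics/w3.png",im[:,:,::-1])
E
```

```text
t: 4.5
tcp_pos: [0.4457, -0.0889, 0.0783]
eef_rot: [0.938, -0.347, -0.0, 0.0]
force: [-1.1, -1.4, 1.3]
finger_gap: 0.314
finger_force: 59.0
t: 5.3
tcp_pos: [0.4467, -0.0887, 0.2098]
eef_rot: [0.938, -0.347, 0.002, -0.0]
force: [0.6, -0.4, -1.5]
finger_gap: 0.32
finger_force: 59.0
d [ -22.2 -308.7    5.2] rot [ -0.   -0.2 -41.6] tcp [ 0.447 -0.089  0.21 ] gap 0.32 t 5.3
```

View pics/w3.png

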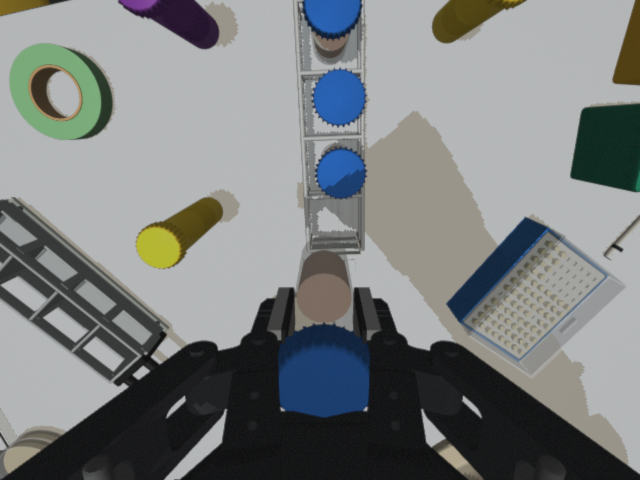

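Tube 1 is held and its rack place (335,215) is empty. The carrier is visible at left, grip end at (135,365). Transporting now.

```bash
python3 -m pendant '{"delta_pos":[[0,0,0],[0,0,0],[0,0,0],[0,0,0],[0,0,0],[0,0,0],[0,0,0],[0,0,0]],"rot":[[0,0,-3.6],[0,0,-7],[0,0,-8],[0,0,-8],[0,0,-8],[0,0,-7],[0,0,0],[0,0,0]],"hand":[0,0,0,0,0,0,0,0]}'
python3 -m pendant '{"delta_pos":[[15,-20,0],[26,-35,0],[31,-42,0],[31,-42,0],[31,-42,0],[26,-35,0],[15,-20,0],[9,-13,0]],"rot":[[0,0,0],[0,0,0],[0,0,0],[0,0,0],[0,0,0],[0,0,0],[0,0,0],[0,0,0]],"hand":[0,0,0,0,0,0,0,0]}'
python3 - <<'E'
from h import *
go(.631,.160,.205,1)
s=bot.state();im=vision.snapshot("wrist");c=cam("wrist",s)
np.savez("w4",p=s["tcp_pos"],q=s["eef_rot"]);cv2.imwrite("pics/w4raw.png",im[:,:,::-1])
u=np.array([np.cos(np.radians(1)),np.sin(np.radians(1))]);n=np.array([-u[1],u[0]])
for k in(72,24,-24,-72):
  q=[proj(c,[*(np.array([.559,.1593])+u*(k+a)/1000+n*b/1000),.055]) for a,b in((-22,-22),(22,-22),(22,22),(-22,22))]
  cv2.polylines(im,[np.int32(q)],True,(255,0,0),1)
cv2.imwrite("pics/w4.png",im[:,:,::-1])
E
```

```text
t: 6.15
tcp_pos: [0.4452, -0.0887, 0.2071]
eef_rot: [1.0, 0.006, -0.001, -0.0]
force: [-0.7, -0.4, -0.3]
finger_gap: 0.318
finger_force: 59.0
t: 6.95
tcp_pos: [0.6221, 0.1606, 0.2068]
eef_rot: [1.0, 0.008, -0.001, -0.001]
force: [-0.2, -0.5, -1.2]
finger_gap: 0.316
finger_force: 59.1
d [8.9 0.8 1.8] rot [-0.1  0.1 -0.1] tcp [0.622 0.161 0.207] gap 0.32 t 6.95
```

View pics/w4.png

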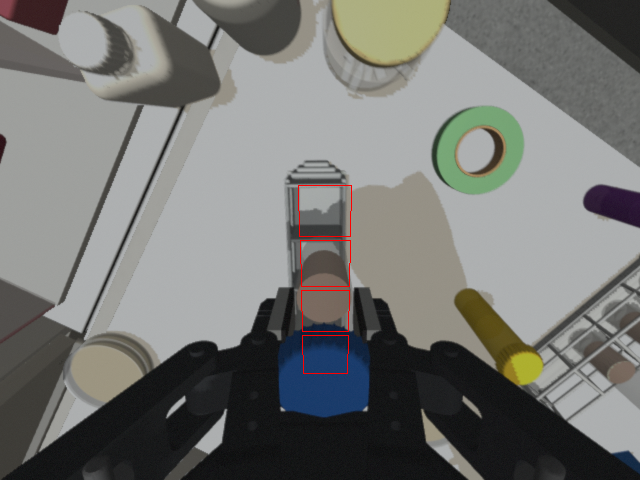

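The outline overlay sits about 6 px to the right of the real trough (walls at columns 289–347). I'll zoom in to refine it.

```bash
python3 - <<'E'
import cv2
im=cv2.imread("pics/w4raw.png");cv2.imwrite("pics/c4.png",cv2.resize(im[150:300,250:390],None,fx=4,fy=4,interpolation=3))
E
```

```text
(no output)
```

View pics/c4.png

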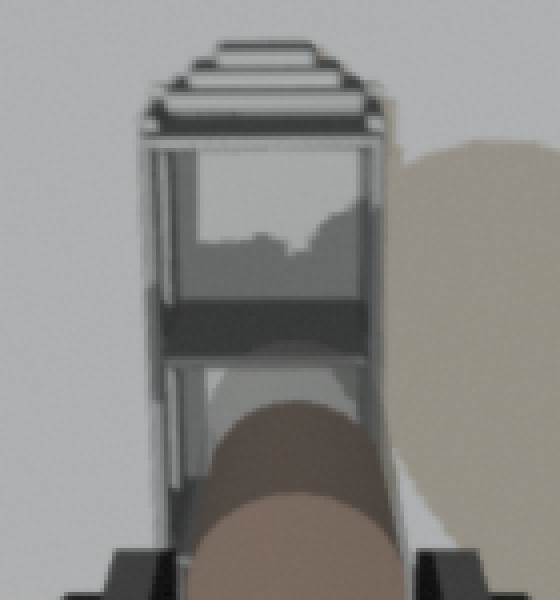

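```bash
python3 - <<'E'
from h import *
d=np.load("w4.npz");w=cam("wrist",{"tcp_pos":d["p"],"eef_rot":d["q"]});cd=cam("side")
for p in[(285.8,184.2),(346.2,184.2),(288.8,265),(350,265),(316,184.2),(316.5,240)]: print(p,onz(w,p,.055).round(4))
print(tri(w,(346.2,184.2),cd,(230+520/4.2,170+122/4.2)),tri(w,(285.8,184.2),cd,(230+487/4.2,170+85/4.2)))
# rack empty place and tube bottom check
E
```

```text
(285.8, 184.2) [0.6536 0.1935 0.055 ]
(346.2, 184.2) [0.6544 0.1437 0.055 ]
(288.8, 265) [0.5814 0.1923 0.055 ]
(350, 265) [0.5823 0.1378 0.055 ]
(316, 184.2) [0.654  0.1686 0.055 ]
(316.5, 240) [0.6054 0.1678 0.055 ]
[0.65624239 0.14178747 0.04574441] [0.65472002 0.19322832 0.04949702]
```

```bash
python3 -m pendant '{"delta_pos":[[7,-6,0],[0,0,20],[0,0,25],[0,0,20],[0,0,5],[0,0,0],[0,0,0],[0,0,0]],"rot":[[0,0,0],[0,0,0],[0,0,0],[0,0,0],[0,0,0],[0,0,0],[0,0,0],[0,0,0]],"hand":[0,0,0,0,0,0,0,0]}'
python3 - <<'E'
from h import *
go(.629,.1665,.137,1)
for n in("wrist","scene","side"):
    im=vision.snapshot(n)[:,:,::-1];cv2.imwrite(f"pics/d_{n}.png",im)
a=cv2.imread("pics/d_wrist.png")[150:400,220:420];b=cv2.imread("pics/d_scene.png")[120:220,330:470];c=cv2.imread("pics/d_side.png")[140:240,240:380]
o=[cv2.resize(a,(480,600),interpolation=3),np.vstack([cv2.resize(x,(320,300),interpolation=3) for x in(b,c)])]
cv2.imwrite("pics/d.png",np.hstack(o))
E
```

```text
t: 7.8
tcp_pos: [0.6295, 0.1641, 0.1399]
eef_rot: [1.0, 0.008, 0.001, -0.0]
force: [-0.1, 0.3, 0.3]
finger_gap: 0.315
finger_force: 59.1
d [-0.5 -2.4  2.9] rot [-0.  -0.1 -0.1] tcp [0.63  0.164 0.14 ] gap 0.32 t 7.8
```

View pics/d.png

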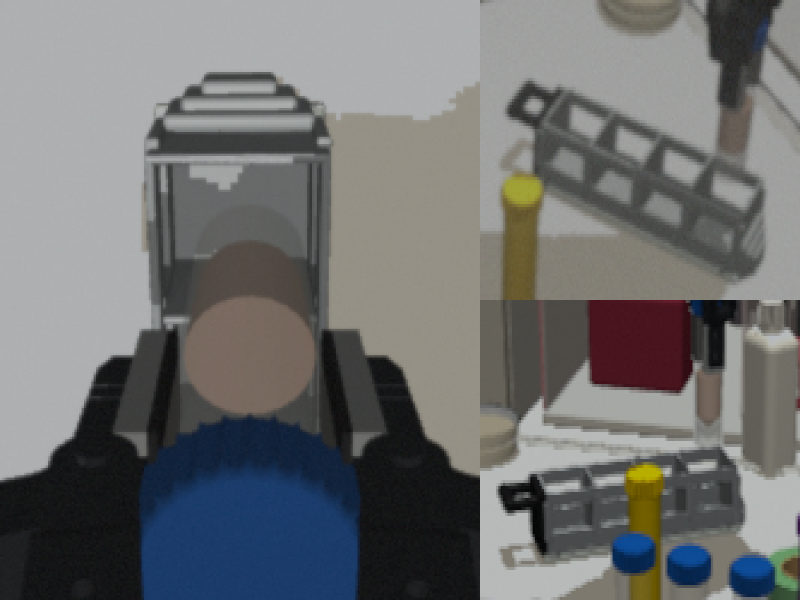

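The tube's foot (crop centre column 249) is about 2 mm right of the pocket centre (column 241), which agrees with the numbers. I'll shift it and lower.

```bash
python3 -m pendant '{"delta_pos":[[-1,-2.5,0],[0,0,15],[0,0,20],[0,0,14],[0,0,7],[0,0,3],[0,0,2],[0,0,0]],"rot":[[0,0,0],[0,0,0],[0,0,0],[0,0,0],[0,0,0],[0,0,0],[0,0,0],[0,0,0]],"hand":[0,0,0,0,0,0,0,0]}'
```

```text
t: 8.75
tcp_pos: [0.6281, 0.1665, 0.0784]
eef_rot: [1.0, 0.008, 0.001, -0.0]
force: [-2.5, -1.4, 4.6]
finger_gap: 0.318
finger_force: 59.2
```

```bash
python3 -m pendant '{"delta_pos":[[0,0,0],[0,0,0],[0,0,0],[0,0,-20],[0,0,-35],[0,0,-40],[0,0,-25],[0,0,-10]],"rot":[[0,0,0],[0,0,0],[0,0,0],[0,0,0],[0,0,0],[0,0,0],[0,0,0],[0,0,0]],"hand":[1,1,1,1,1,1,1,1]}'
python3 - <<'E'
from h import *
go(.477,-.128,.205,-41)
for n in("wrist","scene"):
    im=vision.snapshot(n)[:,:,::-1];cv2.imwrite(f"pics/e_{n}.png",im)
a=cv2.imread("pics/e_wrist.png")[100:400,200:440];b=cv2.imread("pics/e_scene.png")[110:210,330:470]
cv2.imwrite("pics/e.png",np.hstack([cv2.resize(a,(400,500),interpolation=3),cv2.resize(b,(400,500*1),interpolation=3)]))
E
```

```text
t: 9.55
tcp_pos: [0.6289, 0.1671, 0.2109]
eef_rot: [1.0, 0.008, 0.002, -0.001]
force: [-0.6, -0.2, -0.6]
finger_gap: 0.997
finger_force: 0.0
d [-156.8  292.5    4.7] rot [-0.2 -0.2 41.9] tcp [0.629 0.167 0.211] gap 1.0 t 9.55
```

View pics/e.png

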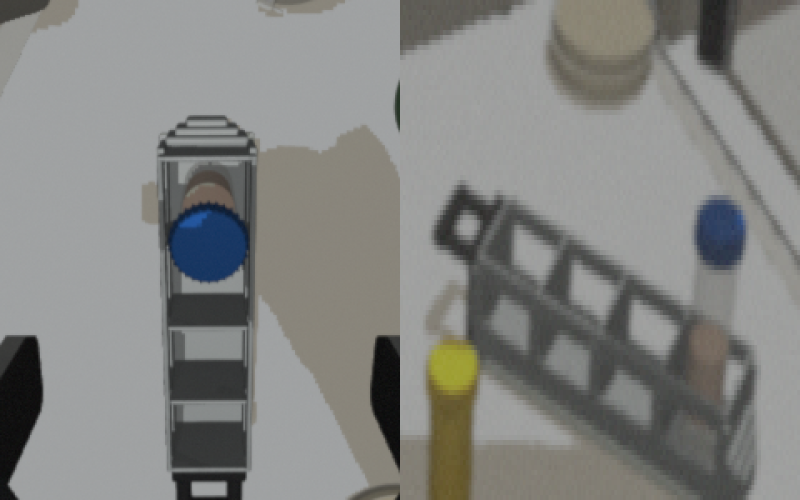

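Tube 1 stands upright in the nose pocket (wrist crop (209,240)). All pockets show, with the black grip at (209,488), so I'll refine the carrier pose from this view.

```bash
python3 -m pendant '{"delta_pos":[[0,0,0],[0,0,0],[0,0,0],[0,0,0],[0,0,0],[0,0,0],[0,0,0],[0,0,0]],"rot":[[0,0,4],[0,0,7],[0,0,8],[0,0,8],[0,0,8],[0,0,7],[0,0,0],[0,0,0]],"hand":[1,1,1,1,1,1,1,1]}'
python3 - <<'E'
from h import *
w=cam("wrist",dict(tcp_pos=[.6289,.1671,.2109],eef_rot=[1,.008,.002,-.001]))
for p in[(158,155),(256,155),(168,470),(250,470),(210,324),(209,402)]:
    print(onz(w,(200+p[0]*.6,100+p[1]*.6),.055).round(4))
go(.477,-.128,.205,-41)
E
```

```text
t: 10.45
tcp_pos: [0.6272, 0.1662, 0.2057]
eef_rot: [0.937, -0.349, -0.001, 0.001]
force: [-0.6, -0.2, 0.5]
finger_gap: 1.001
finger_force: 0.0
[0.6526 0.1927 0.055 ]
[0.6534 0.143  0.055 ]
[0.4582 0.1886 0.055 ]
[0.4591 0.1384 0.055 ]
[0.5579 0.1646 0.055 ]
[0.5071 0.1643 0.055 ]
d [ 78.8 320.8   1.3] rot [0.1 0.1 0.2] tcp [0.627 0.166 0.206] gap 1.0 t 10.45
```

```bash
python3 -m pendant '{"delta_pos":[[5,20,0],[9,35,0],[12,48,0],[12,49,0],[12,49,0],[12,49,0],[10,42,0],[7,29,0]],"rot":[[0,0,0],[0,0,0],[0,0,0],[0,0,0],[0,0,0],[0,0,0],[0,0,0],[0,0,0]],"hand":[1,1,1,1,1,1,1,1]}'
python3 - <<'E'
from h import *
go(.477,-.128,.078,-41)
s=bot.state();im=vision.snapshot("wrist");c=cam("wrist",s)
for b in blue(im): print(b,onz(c,b[0],.114).round(4))
E
```

```text
t: 11.25
tcp_pos: [0.475, -0.1297, 0.2069]
eef_rot: [0.936, -0.351, -0.0, 0.001]
force: [0.3, 0.1, 0.3]
finger_gap: 1.0
finger_force: 0.0
d [  0.4  -2.7 128.9] rot [ 0.1  0.  -0.1] tcp [ 0.475 -0.13   0.207] gap 1.0 t 11.25
([311.2, 93.5], [287, 66, 50, 56, 2136]) [ 0.5529 -0.1871  0.114 ]
([319.9, 176.9], [297, 153, 47, 49, 1773]) [ 0.5117 -0.158   0.114 ]
([323.2, 243.7], [302, 223, 44, 44, 1505]) [ 0.4757 -0.1294  0.114 ]
([505.5, 297.0], [475, 275, 55, 55, 181]) [ 0.3574 -0.2024  0.114 ]
```

```bash
python3 -m pendant '{"delta_pos":[[1,-1,15],[0,0,30],[0,0,38],[0,0,28],[0,0,12],[0,0,5],[0,0,0],[0,0,0]],"rot":[[0,0,0],[0,0,0],[0,0,0],[0,0,0],[0,0,0],[0,0,0],[0,0,0],[0,0,0]],"hand":[1,1,1,1,1,1,1,0]}'
python3 -m pendant '{"delta_pos":[[0,0,0],[0,0,0],[0,0,0],[0,0,0],[0,0,0],[0,0,0],[0,0,-5],[0,0,-15]],"rot":[[0,0,0],[0,0,0],[0,0,0],[0,0,0],[0,0,0],[0,0,0],[0,0,0],[0,0,0]],"hand":[0,0,0,0,0,0,0,0]}'
python3 -m pendant '{"delta_pos":[[0,0,-30],[0,0,-35],[0,0,-30],[0,0,-13],[0,0,0],[0,0,0],[0,0,0],[0,0,0]],"rot":[[0,0,0],[0,0,0],[0,0,0],[0,0,0],[0,0,-5],[0,0,-8],[0,0,-8],[0,0,-8]],"hand":[0,0,0,0,0,0,0,0]}'
python3 -m pendant '{"delta_pos":[[0,0,0],[0,0,0],[0,0,0],[0,0,0],[0,0,0],[0,0,0],[0,0,0],[0,0,0]],"rot":[[0,0,-8],[0,0,-5],[0,0,0],[0,0,0],[0,0,0],[0,0,0],[0,0,0],[0,0,0]],"hand":[0,0,0,0,0,0,0,0]}'
python3 -c "
from h import *
go(.580,.166,.205,1)"
```

```text
t: 12.1
tcp_pos: [0.4796, -0.1263, 0.0807]
eef_rot: [0.937, -0.35, 0.001, -0.0]
force: [-0.1, 0.5, 0.9]
finger_gap: 0.858
finger_force: 0.0
t: 12.9
tcp_pos: [0.4773, -0.1259, 0.0984]
eef_rot: [0.937, -0.351, -0.002, 0.0]
force: [0.7, -0.2, -0.0]
finger_gap: 0.317
finger_force: 59.0
t: 13.7
tcp_pos: [0.4781, -0.1261, 0.2066]
eef_rot: [0.995, -0.102, -0.001, -0.0]
force: [-0.2, -0.3, -0.3]
finger_gap: 0.32
finger_force: 59.0
t: 14.5
tcp_pos: [0.4785, -0.1262, 0.2073]
eef_rot: [1.0, 0.008, 0.0, -0.0]
force: [-0.3, -0.2, -0.2]
finger_gap: 0.318
finger_force: 59.0
d [ 106.2 -290.5    2.4] rot [-0.  -0.  -0.1] tcp [ 0.479 -0.126  0.207] gap 0.32 t 14.5
```

```bash
python3 -m pendant '{"delta_pos":[[6,-18,0],[12,-34,0],[16,-44,0],[17,-46,0],[17,-46,0],[16,-44,0],[13,-34,0],[9,-24,0]],"rot":[[0,0,0],[0,0,0],[0,0,0],[0,0,0],[0,0,0],[0,0,0],[0,0,0],[0,0,0]],"hand":[0,0,0,0,0,0,0,0]}'
python3 -c "
from h import *
go(.580,.166,.079,1)"
```

```text
t: 15.3
tcp_pos: [0.5798, 0.169, 0.2072]
eef_rot: [1.0, 0.009, -0.0, -0.001]
force: [0.0, 0.2, 0.1]
finger_gap: 0.321
finger_force: 59.1
d [  0.2   3.1 128.2] rot [-0.1  0.   0.1] tcp [0.58  0.169 0.207] gap 0.32 t 15.3
```

```bash
python3 -m pendant '{"delta_pos":[[0,2,15],[0,0,28],[0,0,28],[0,0,24],[0,0,15],[0,0,8],[0,0,5],[0,0,2]],"rot":[[0,0,0],[0,0,0],[0,0,0],[0,0,0],[0,0,0],[0,0,0],[0,0,0],[0,0,0]],"hand":[0,0,0,0,0,0,0,0]}'
python3 -m pendant '{"delta_pos":[[0,0,2],[0,0,1],[0,0,0],[0,0,0],[0,0,0],[0,0,0],[0,0,0],[0,0,0]],"rot":[[0,0,0],[0,0,0],[0,0,0],[0,0,0],[0,0,0],[0,0,0],[0,0,0],[0,0,0]],"hand":[0,0,0,0,0,0,0,0]}'
```

```text
t: 16.1
tcp_pos: [0.5802, 0.1637, 0.0828]
eef_rot: [1.0, 0.008, 0.0, -0.0]
force: [0.5, 0.7, -1.0]
finger_gap: 0.317
finger_force: 59.1
t: 16.9
tcp_pos: [0.5799, 0.1635, 0.0796]
eef_rot: [1.0, 0.008, 0.0, -0.0]
force: [-0.2, 0.9, 0.9]
finger_gap: 0.314
finger_force: 59.1
```

```bash
python3 -m pendant '{"delta_pos":[[0,-2,1],[0,0,1],[0,0,0],[0,0,0],[0,0,0],[0,0,0],[0,0,0],[0,0,0]],"rot":[[0,0,0],[0,0,0],[0,0,0],[0,0,0],[0,0,0],[0,0,0],[0,0,0],[0,0,0]],"hand":[0,0,0,0,0,0,0,0]}'
```

```text
t: 17.7
tcp_pos: [0.5805, 0.164, 0.0795]
eef_rot: [1.0, 0.008, 0.001, 0.001]
force: [-4.9, -5.8, 17.8]
finger_gap: 0.32
finger_force: 61.3
```

Contact on the floor (18 N upward). Back off 1 mm, release and rise.

```bash
python3 -m pendant '{"delta_pos":[[0,0,-1],[0,0,0],[0,0,0],[0,0,0],[0,0,-20],[0,0,-40],[0,0,-45],[0,0,-22]],"rot":[[0,0,0],[0,0,0],[0,0,0],[0,0,0],[0,0,0],[0,0,0],[0,0,0],[0,0,0]],"hand":[0,1,1,1,1,1,1,1]}'
python3 -m pendant '{"delta_pos":[[0,0,0],[0,0,0],[0,0,0],[0,0,0],[0,0,0],[0,0,0],[0,0,0],[0,0,0]],"rot":[[0,0,4],[0,0,7],[0,0,8],[0,0,8],[0,0,8],[0,0,7],[0,0,0],[0,0,0]],"hand":[1,1,1,1,1,1,1,1]}'
python3 -c "
from h import *
go(.512,-.1575,.205,-41)"
```

```text
t: 18.5
tcp_pos: [0.5808, 0.1665, 0.2094]
eef_rot: [1.0, 0.009, 0.002, -0.001]
force: [0.6, 0.6, 0.2]
finger_gap: 1.001
finger_force: 0.0
t: 19.3
tcp_pos: [0.5796, 0.1657, 0.2051]
eef_rot: [0.937, -0.349, -0.0, 0.0]
force: [-0.1, 0.9, -0.6]
finger_gap: 0.998
finger_force: 0.0
d [1.602e+02 2.887e+02 1.000e-01] rot [0.  0.  0.2] tcp [0.58  0.166 0.205] gap 1.0 t 19.3
```

```bash
python3 -m pendant '{"delta_pos":[[10,18,0],[19,34,0],[24,43,0],[25,45,0],[25,45,0],[24,43,0],[20,37,0],[13,24,0]],"rot":[[0,0,0],[0,0,0],[0,0,0],[0,0,0],[0,0,0],[0,0,0],[0,0,0],[0,0,0]],"hand":[1,1,1,1,1,1,1,1]}'
python3 - <<'E'
from h import *
go(.512,-.1575,.078,-41)
s=bot.state();im=vision.snapshot("wrist");c=cam("wrist",s)
for b in blue(im): print(b,onz(c,b[0],.114).round(4))
E
```

```text
t: 20.1
tcp_pos: [0.5098, -0.1587, 0.2054]
eef_rot: [0.936, -0.351, 0.0, 0.001]
force: [0.7, 0.1, -0.6]
finger_gap: 0.998
finger_force: 0.0
d [  0.8  -2.4 127.4] rot [ 0.1 -0.  -0.1] tcp [ 0.51  -0.159  0.205] gap 1.0 t 20.1
([313.0, 171.1], [289, 146, 49, 50, 1838]) [ 0.5525 -0.1863  0.114 ]
([321.2, 244.2], [299, 222, 45, 45, 1567]) [ 0.5116 -0.1575  0.114 ]
([520.5, 329.1], [490, 311, 67, 39, 188]) [ 0.363  -0.2254  0.114 ]
```

```bash
python3 -m pendant '{"delta_pos":[[0,-1,15],[0,0,30],[0,0,38],[0,0,28],[0,0,11],[0,0,5],[0,0,0],[0,0,0]],"rot":[[0,0,0],[0,0,0],[0,0,0],[0,0,0],[0,0,0],[0,0,0],[0,0,0],[0,0,0]],"hand":[1,1,1,1,1,1,1,0]}'
python3 -m pendant '{"delta_pos":[[0,0,0],[0,0,0],[0,0,0],[0,0,0],[0,0,0],[0,0,0],[0,0,-5],[0,0,-15]],"rot":[[0,0,0],[0,0,0],[0,0,0],[0,0,0],[0,0,0],[0,0,0],[0,0,0],[0,0,0]],"hand":[0,0,0,0,0,0,0,0]}'
python3 -m pendant '{"delta_pos":[[0,0,-30],[0,0,-35],[0,0,-30],[0,0,-13],[0,0,0],[0,0,0],[0,0,0],[0,0,0]],"rot":[[0,0,0],[0,0,0],[0,0,0],[0,0,0],[0,0,-5],[0,0,-8],[0,0,-8],[0,0,-8]],"hand":[0,0,0,0,0,0,0,0]}'
python3 -m pendant '{"delta_pos":[[0,0,0],[0,0,0],[0,0,0],[0,0,0],[0,0,0],[0,0,0],[0,0,0],[0,0,0]],"rot":[[0,0,-8],[0,0,-5],[0,0,0],[0,0,0],[0,0,0],[0,0,0],[0,0,0],[0,0,0]],"hand":[0,0,0,0,0,0,0,0]}'
python3 -c "
from h import *
go(.532,.165,.205,1)"
```

```text
t: 20.95
tcp_pos: [0.5129, -0.1541, 0.0798]
eef_rot: [0.937, -0.35, 0.001, -0.0]
force: [-0.9, 0.1, -0.1]
finger_gap: 0.858
finger_force: 0.0
t: 21.75
tcp_pos: [0.5105, -0.1535, 0.0971]
eef_rot: [0.936, -0.351, -0.002, 0.0]
force: [0.4, 0.3, -1.6]
finger_gap: 0.319
finger_force: 58.8
t: 22.55
tcp_pos: [0.5113, -0.1537, 0.2053]
eef_rot: [0.995, -0.102, -0.001, -0.0]
force: [-0.7, -0.5, -0.8]
finger_gap: 0.32
finger_force: 58.8
t: 23.35
tcp_pos: [0.5118, -0.1539, 0.2063]
eef_rot: [1.0, 0.008, 0.0, -0.0]
force: [0.5, 0.1, -0.6]
finger_gap: 0.317
finger_force: 58.8
d [  25.3 -318.5    1.3] rot [-0.  -0.  -0.1] tcp [ 0.512 -0.154  0.206] gap 0.32 t 23.35
```

```bash
python3 -m pendant '{"delta_pos":[[2,-20,-10],[3,-37,-5],[4,-47,0],[4,-48,0],[4,-48,0],[4,-47,0],[3,-42,10],[2,-29,5]],"rot":[[0,0,0],[0,0,0],[0,0,0],[0,0,0],[0,0,0],[0,0,0],[0,0,0],[0,0,0]],"hand":[0,0,0,0,0,0,0,0]}'
python3 -c "
from h import *
go(.532,.165,.079,1)"
```

```text
t: 24.15
tcp_pos: [0.5318, 0.1683, 0.206]
eef_rot: [1.0, 0.01, -0.0, -0.001]
force: [0.1, -1.5, -0.7]
finger_gap: 0.318
finger_force: 58.9
d [1.00e-01 3.40e+00 1.27e+02] rot [-0.1  0.   0.1] tcp [0.532 0.168 0.206] gap 0.32 t 24.15
```

```bash
python3 -m pendant '{"delta_pos":[[0,0,15],[0,0,28],[0,0,28],[0,0,24],[0,0,15],[0,0,8],[0,0,5],[0,0,2]],"rot":[[0,0,0],[0,0,0],[0,0,0],[0,0,0],[0,0,0],[0,0,0],[0,0,0],[0,0,0]],"hand":[0,0,0,0,0,0,0,0]}'
python3 -m pendant '{"delta_pos":[[0,0,2],[0,0,1],[0,0,0],[0,0,1],[0,0,0],[0,0,0],[0,0,0],[0,0,0]],"rot":[[0,0,0],[0,0,0],[0,0,0],[0,0,0],[0,0,0],[0,0,0],[0,0,0],[0,0,0]],"hand":[0,0,0,0,0,0,0,0]}'
```

```text
t: 24.95
tcp_pos: [0.533, 0.1647, 0.0817]
eef_rot: [1.0, 0.008, 0.0, -0.0]
force: [0.2, -0.0, -0.2]
finger_gap: 0.317
finger_force: 59.0
t: 25.75
tcp_pos: [0.5334, 0.1647, 0.079]
eef_rot: [1.0, 0.008, 0.001, -0.0]
force: [-3.0, -1.7, 9.8]
finger_gap: 0.314
finger_force: 60.2
```

Contact (10 N). Release, rise, and move to tube 4.

```bash
python3 -m pendant '{"delta_pos":[[0,0,0],[0,0,0],[0,0,0],[0,0,0],[0,0,-20],[0,0,-40],[0,0,-45],[0,0,-22]],"rot":[[0,0,0],[0,0,0],[0,0,0],[0,0,0],[0,0,0],[0,0,0],[0,0,0],[0,0,0]],"hand":[0,1,1,1,1,1,1,1]}'
python3 -m pendant '{"delta_pos":[[0,0,0],[0,0,0],[0,0,0],[0,0,0],[0,0,0],[0,0,0],[0,0,0],[0,0,0]],"rot":[[0,0,4],[0,0,7],[0,0,8],[0,0,8],[0,0,8],[0,0,7],[0,0,0],[0,0,0]],"hand":[1,1,1,1,1,1,1,1]}'
python3 -c "
from h import *
go(.5525,-.1855,.205,-41)"
```

```text
t: 26.55
tcp_pos: [0.5337, 0.1652, 0.2083]
eef_rot: [1.0, 0.008, 0.002, -0.001]
force: [0.2, 0.9, 0.3]
finger_gap: 1.0
finger_force: 0.0
t: 27.35
tcp_pos: [0.5325, 0.1645, 0.2042]
eef_rot: [0.937, -0.349, -0.0, 0.0]
force: [-0.6, 0.7, 0.7]
finger_gap: 1.0
finger_force: 0.0
d [244.  251.7  -0.8] rot [0.  0.  0.2] tcp [0.533 0.165 0.204] gap 1.0 t 27.35
```

```bash
python3 -m pendant '{"delta_pos":[[20,20,0],[32,33,0],[34,35,0],[34,35,0],[34,35,0],[34,35,0],[33,34,0],[23,25,0]],"rot":[[0,0,0],[0,0,0],[0,0,0],[0,0,0],[0,0,0],[0,0,0],[0,0,0],[0,0,0]],"hand":[1,1,1,1,1,1,1,1]}'
python3 - <<'E'
from h import *
go(.5525,-.1855,.078,-41)
s=bot.state();im=vision.snapshot("wrist");c=cam("wrist",s)
for b in blue(im): print(b,onz(c,b[0],.114).round(4))
E
```

```text
t: 28.15
tcp_pos: [0.5504, -0.1899, 0.2042]
eef_rot: [0.937, -0.351, 0.0, 0.001]
force: [0.4, -0.1, -0.2]
finger_gap: 1.0
finger_force: 0.0
d [ -1.4  -4.9 126.2] rot [ 0.1 -0.  -0. ] tcp [ 0.55  -0.19   0.204] gap 1.0 t 28.15
([318.5, 246.3], [297, 224, 44, 45, 1533]) [ 0.5525 -0.1867  0.114 ]
([519.2, 359.8], [493, 342, 52, 36, 331]) [ 0.3816 -0.2417  0.114 ]
```

```bash
python3 -m pendant '{"delta_pos":[[-1,-2,15],[0,0,30],[0,0,38],[0,0,28],[0,0,10],[0,0,5],[0,0,0],[0,0,0]],"rot":[[0,0,0],[0,0,0],[0,0,0],[0,0,0],[0,0,0],[0,0,0],[0,0,0],[0,0,0]],"hand":[1,1,1,1,1,1,1,0]}'
python3 -m pendant '{"delta_pos":[[0,0,0],[0,0,0],[0,0,0],[0,0,0],[0,0,0],[0,0,0],[0,0,-5],[0,0,-15]],"rot":[[0,0,0],[0,0,0],[0,0,0],[0,0,0],[0,0,0],[0,0,0],[0,0,0],[0,0,0]],"hand":[0,0,0,0,0,0,0,0]}'
python3 -m pendant '{"delta_pos":[[0,0,-30],[0,0,-35],[0,0,-30],[0,0,-13],[0,0,0],[0,0,0],[0,0,0],[0,0,0]],"rot":[[0,0,0],[0,0,0],[0,0,0],[0,0,0],[0,0,-5],[0,0,-8],[0,0,-8],[0,0,-8]],"hand":[0,0,0,0,0,0,0,0]}'
python3 -m pendant '{"delta_pos":[[0,0,0],[0,0,0],[0,0,0],[0,0,0],[0,0,0],[0,0,0],[0,0,0],[0,0,0]],"rot":[[0,0,-8],[0,0,-5],[0,0,0],[0,0,0],[0,0,0],[0,0,0],[0,0,0],[0,0,0]],"hand":[0,0,0,0,0,0,0,0]}'
python3 -c "
from h import *
go(.484,.164,.205,1)"
```

```text
t: 29.0
tcp_pos: [0.5527, -0.1839, 0.08]
eef_rot: [0.937, -0.35, 0.001, -0.0]
force: [0.1, -0.4, 0.3]
finger_gap: 0.861
finger_force: 0.0
t: 29.8
tcp_pos: [0.5504, -0.1832, 0.0973]
eef_rot: [0.937, -0.351, -0.002, 0.0]
force: [0.3, 0.1, 0.2]
finger_gap: 0.315
finger_force: 58.9
t: 30.6
tcp_pos: [0.5512, -0.1835, 0.206]
eef_rot: [0.995, -0.102, -0.0, -0.0]
force: [1.0, 0.6, -0.2]
finger_gap: 0.32
finger_force: 58.9
t: 31.4
tcp_pos: [0.5516, -0.1836, 0.2063]
eef_rot: [1.0, 0.008, 0.0, -0.0]
force: [0.3, -0.4, -1.2]
finger_gap: 0.317
finger_force: 58.9
d [ -62.  -348.6    1.4] rot [-0.  -0.  -0.1] tcp [ 0.552 -0.184  0.206] gap 0.32 t 31.4
```

```bash
python3 -m pendant '{"delta_pos":[[-5,-25,-10],[-10,-45,-5],[-10,-48,0],[-10,-48,0],[-9,-48,0],[-9,-48,0],[-6,-46,10],[-3,-37,5]],"rot":[[0,0,0],[0,0,0],[0,0,0],[0,0,0],[0,0,0],[0,0,0],[0,0,0],[0,0,0]],"hand":[0,0,0,0,0,0,0,0]}'
python3 -c "
from h import *
go(.484,.164,.079,1)"
```

```text
t: 32.2
tcp_pos: [0.4827, 0.1633, 0.2063]
eef_rot: [1.0, 0.009, 0.0, -0.0]
force: [1.1, -0.1, -0.1]
finger_gap: 0.321
finger_force: 59.0
d [  1.2  -0.6 127.3] rot [-0.  -0.   0.1] tcp [0.483 0.163 0.206] gap 0.32 t 32.2
```

```bash
python3 -m pendant '{"delta_pos":[[0,-3,15],[0,0,28],[0,0,28],[0,0,24],[0,0,15],[0,0,8],[0,0,5],[0,0,2]],"rot":[[0,0,0],[0,0,0],[0,0,0],[0,0,0],[0,0,0],[0,0,0],[0,0,0],[0,0,0]],"hand":[0,0,0,0,0,0,0,0]}'
python3 -m pendant '{"delta_pos":[[0,0,2],[0,0,1],[0,0,0],[0,0,1],[0,0,0],[0,0,0],[0,0,0],[0,0,0]],"rot":[[0,0,0],[0,0,0],[0,0,0],[0,0,0],[0,0,0],[0,0,0],[0,0,0],[0,0,0]],"hand":[0,0,0,0,0,0,0,0]}'
```

```text
t: 33.0
tcp_pos: [0.4842, 0.1634, 0.0815]
eef_rot: [1.0, 0.008, 0.0, -0.0]
force: [0.4, 0.8, -0.7]
finger_gap: 0.321
finger_force: 59.1
t: 33.8
tcp_pos: [0.4848, 0.1635, 0.079]
eef_rot: [1.0, 0.008, 0.001, -0.0]
force: [-3.3, -1.8, 11.2]
finger_gap: 0.315
finger_force: 60.6
```

Contact again. Release, rise, move clear and check.

```bash
python3 -m pendant '{"delta_pos":[[0,0,0],[0,0,0],[0,0,0],[0,0,0],[0,0,-20],[0,0,-40],[0,0,-45],[0,0,-22]],"rot":[[0,0,0],[0,0,0],[0,0,0],[0,0,0],[0,0,0],[0,0,0],[0,0,0],[0,0,0]],"hand":[0,1,1,1,1,1,1,1]}'
python3 -m pendant '{"delta_pos":[[0,20,-10],[0,35,-10],[0,35,-10],[0,30,0],[0,20,0],[0,0,0],[0,0,0],[0,0,0]],"rot":[[0,0,0],[0,0,0],[0,0,0],[0,0,0],[0,0,0],[0,0,0],[0,0,0],[0,0,0]],"hand":[1,1,1,1,1,1,1,1]}'
python3 - <<'E'
from h import *
o=[]
for n in("scene","side","wrist"):
    im=vision.snapshot(n)[:,:,::-1];cv2.imwrite(f"pics/f_{n}.png",im);o.append(im)
cv2.imwrite("pics/f.png",np.hstack([cv2.resize(o[0][100:400,200:500],(400,400),interpolation=3),cv2.resize(o[1][120:360,200:440],(400,400),interpolation=3)]))
print(bot.state()["force"])
E
```

```text
t: 34.6
tcp_pos: [0.485, 0.1641, 0.2081]
eef_rot: [1.0, 0.008, 0.002, -0.001]
force: [-0.2, -0.2, 0.2]
finger_gap: 0.998
finger_force: 0.0
t: 35.4
tcp_pos: [0.4861, 0.0247, 0.2343]
eef_rot: [1.0, 0.009, -0.0, -0.0]
force: [1.0, -0.4, -1.1]
finger_gap: 0.997
finger_force: 0.0
[-0.08563024 -0.04199359  0.36223038]
```

View pics/f.png

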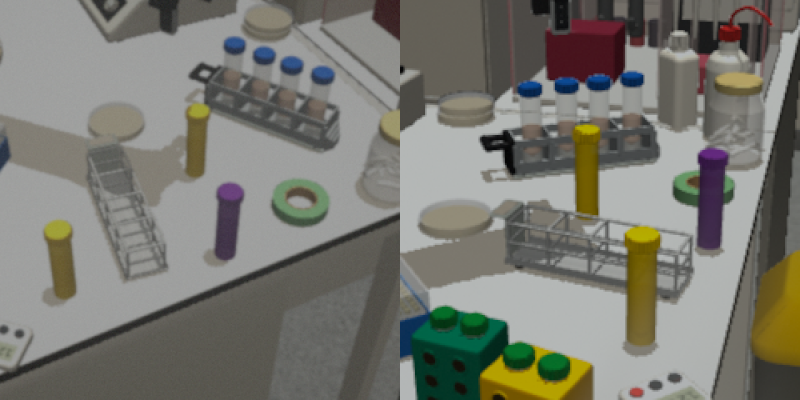

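All four tubes stand upright in the carrier and the rack is empty. Its tag plate is at the robot/dish end (100,150 in the left crop), as I assumed. The decoys, dish and tape are undisturbed.

```bash
python3 -c "
from plant import bot
print(bot.hand_in())"
```

```text
the job is handed in; nothing more can be done
None
```

The four tubes stand upright in the carrier in run order, with tube 1 at the nose and tube 4 by the grip; the dish, tape and timer were not touched, and the job was handed in at about 36 s.

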